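Set the cup warmer's dial and start it

ROBOT

A 7-joint arm with a two-finger parallel gripper is mounted at the origin on a cart in front of the work surface, level with it; the furniture and walls round the work are solid. World frame = base frame: x ahead of the robot, y to its left, z up, the work surface at z = 0. Lengths are in m, angles in rad, forces in N, time in s.
With the tool pointing down it reaches from about 0.425 to 0.875 m from the base axis. Payload 4.7 kg.
Tool frame: the origin (TCP) lies between the finger pads; the fingertips stand 14 mm ahead of it and the grasp point (between the pads) lies 5 mm behind it; z points along the fingers, y is the line along which they close (so a half turn about z gives the same grasp; the last joint's range is limited). The gripper opens to 87 mm and grips with 3 to 60 N. Pads are 19 mm wide; open, the fingers measure 117 mm over their backs; the gripper's body (75 mm by 190 mm) begins 51 mm behind the grasp point.
Start: joints at [-1.276, 0.321, -0.07, 1.45, 0.023, 1.371, -0.057], TCP at [0.18, 0.625, 0.237] pointing down, gripper open.
Joint ranges: [-2.86, 2.86], [-0.3, 2.09], [-1.38, 1.24], [0.06, 2.45], [-1.56, 4.7], [0.09, 2.05], [-2.69, 2.69]. Speed limits (rad/s): [2.57, 2.57, 3.14, 3.14, 3.14, 3.14, 3.14].

INTERFACE

Orientations are given as a rotation vector (axis times angle).
In Python, from bench import get_state, get_image, camera_params, close_job gives the robot as it stands. The module is installed in compiled form; this text tells all that it offers.
- The arm moves only by the tool arm_command, never from a script. Its argument "motion" is a list of rows, each a list of 5 numbers: the finger opening in mm, from 0 to 87, then the shift along the tool's x, y, z in mm, then the turn about the tool's z in degrees. In form: [[gripper, x, y, z, spin], ...]. A call has 1 to 5 rows; each row is the pose to reach, as a shift and turn from the pose commanded when the call began, along the tool's axes at that moment; what a row does not reach only later rows make up. A row lasts 1/12 s, in which the tool goes at most 41.7 mm and 7.16 degrees, less where a joint would pass 70% of its speed; a pose out of reach is approached as far as the arm can. A call with a gripper value outside its range is refused whole. The fingers move at their own pace and stop on an object; "newtons" is the grip in N (left out, the last holds). Time passes only in rows, so rows that repeat a pose let the fingers close. It gives the time, the measured TCP pose, the force, the opening and the grip force at its end, in the units of the state.
- get_state(): the state, without advancing time (a new reading comes with each control period).
- get_image(name): name is "scene" or "top" or "wrist"; returns (picture, depth): 480x640x3 uint8, red, green, blue; 480x640 float32, m along the optical axis (not along the pixel's ray), 0 where there is no reading.
- camera_params(name): a dict with "intrinsics" (3x3 intrinsics, pixels), "D" ([k1, k2, p1, p2, k3] as OpenCV has them; the pictures are not rectified), "extrinsics" (4x4, takes a point from camera to world coordinates). Camera axes: x right, y down, z forward; pixel columns grow to the right and rows downward; lengths in m; the calibration is good to about 2 mm. A picture is of the moment at which its call begins: read the wrist's pose just before it. camera_params takes no time and is no camera call; for the wrist camera it gives the pose at the moment of the call.
- close_job(): hands the job in; it is judged then, once.
The state is a dict: "time": time; "joint_positions": joint angles; "qd": joint speeds; "joint_torque": joint torques, N m; "position": TCP position; "tool_rot": TCP orientation; "ft_force": force on the tool from outside, world axes, zero at the start; "torque": the same for the moment, N m; "grip_width": opening from 0.0 (shut) to 1.0 (fully open); "grip_force": force on a finger pad.
Only numpy, scipy, OpenCV 4.12 (cv2) and the standard library are available. Lean on these libraries where they do the work, as an engineer would, in place of code of your own. Each camera call takes 0.05 s, during which the arm holds its last target. There are 200 camera calls.

TASK

Set the cup warmer to its third setting: stroke the rim of the knurled dial with a fingertip, clockwise seen from above, until its pointer clicks in at the third of the four marks (the second longest). Then press the start button all the way down and let it come up again. Leave the stacked cups on the hot plate and the glass, cup sleeves and tamper where they stand.

Things in the scene. Friction and masses are not known exactly. Their poses are not given: they have to be found in the camera images.
- warmer: cup warmer: low brushed-steel console fixed to the counter, 150 (x) x 340 (y) x 50 mm high. Origin: centre of its underside; z up, -x its front (towards the robot), +y its left end seen from the robot. On its flat top: start button at the left, dial in the middle, at the right a black hot plate (112 mm across, 2 mm high, centre x 0, y -110 mm) with two stacked cups
- dial_center (a point): centre of the dial's flat top, on its vertical axis, 73 mm above the counter; x -4, y +30 mm in the warmer's frame. The dial is a disc with black knurled upright rim and grey top, 94 mm across (too wide to pinch), rim from 1 to 23 mm above the console's top. Its front (robot's side) is free to touch; a finger there moves left to turn it clockwise
- dial_pointer (a point): outer end of the raised black pointer line on the dial's top, 45 mm from the axis; turns with the dial. Beyond the dial's far side (+x of the warmer) four black marks on the console, 10, 13, 16 and 19 mm long from left to right, show the settings; the third (16 mm) lies 0.325 rad to the right of the warmer's +x direction
- dial (a joint): dial angle in rad, growing clockwise from above. Detents at 0 (left, shortest mark), 0.65, 1.3 (third mark, wanted) and 1.95 (right, longest), end stops just beyond. Let go, it springs into the nearest detent (divides at 0.325, 0.975, 1.625); crossing one takes up to 0.04 N m, 0.9 N along the rim. Starts in the first or second detent
- start (a joint): travel of the start button in m: 0 up, 0.006 fully down; a spring returns it; fully down takes 4 N
- start_top (a point): centre of the top of the start button, a round grey button 28 mm across in a black housing, at x -20, y +135 mm in the warmer's frame; it is pressed straight down
- cups: two stacked white porcelain cups, 82 mm across, 89 mm high, loose on the hot plate. Origin: centre of the underside
- glass: small clear glass, 64 mm across, 80 mm high, loose on the counter just beside the warmer's right end. Origin: centre of the underside
- sleeves: nested stack of brown cup sleeves, 68 mm across, 114 mm high, loose on the counter to the left of the warmer. Origin: centre of the underside
- tamper: coffee tamper with dark handle and steel foot, 58 mm across, 94 mm high, loose on the counter to the left, nearer to the robot than the sleeves. Origin: centre of the underside
Not all that is in view belongs to the job. Leave any pink, purple or red look-alike of the glass alone.

How it is judged:
By the outcome, as a careful person would: the job done as asked, in the order asked, and still so for the second after the job is handed in, with the robot touching nothing.
It also fails if it takes over 56 s, if anything falls off the work surface, if the arm or the gripper's body presses on something with over 40 N, if the wrist force passes 120 N, or if a joint passes its speed limit or range.

## Working session

There is one attempt and no reset: what is moved stays moved. The work goes in short steps, Python scripts to look and compute and a tool call to move; the robot and the scene stay as the last step left them, time stands still between calls to the robot, and variables do not carry over. Pictures are saved under pics/ and viewed, at most 10 in all, crops included, and the job is handed in when it is done.

Besides the shell and the picture viewer there is one more tool, called by a JSON object that holds its "method" and its "body", one argument or row to a line. arm_command: Moves the arm, as the interface text tells. Its arguments: {"type":"object","properties":{"motion":{"type":"array"},"newtons":{"type":"number"}},"required":["motion"]}

```bash
mkdir -p pics
cat > h.py <<'E'
import numpy as np, cv2
from bench import *
from scipy.spatial.transform import Rotation as R
def snap(n,f):
    p=camera_params(n); im,d=get_image(n); np.savez(f'pics/{f}.npz',im=im,d=d,K=p['intrinsics'],D=p['D'],T=p['extrinsics'])
    cv2.imwrite(f'pics/{f}.png',im[...,::-1]); return im,d
def world(f,u,v,z=None):
    q=np.load(f'pics/{f}.npz'); K,D,T=q['K'],q['D'],q['T']
    n=cv2.undistortPoints(np.array([[[u,v]]],float),K,np.array(D,float))[0,0]
    r=T[:3,:3]@np.array([n[0],n[1],1]); o=T[:3,3]
    s=(z-o[2])/r[2] if z is not None else q['d'][int(round(v)),int(round(u))]
    return o+r*s
E
python3 - <<'E'
from h import *
snap('scene','s0');snap('top','t0')
s=get_state();print(s)
E
```

```text
{'time': 0.1, 'joint_positions': array([-1.27589453,  0.32179359, -0.07009015,  1.45154253,  0.02261122,
        1.37082224, -0.05688223]), 'qd': array([ 0.00029239, -0.0025482 ,  0.00179949, -0.00280875, -0.00174681,
       -0.00222814,  0.00100356]), 'joint_torque': array([-1.74525971e-04, -4.92572844e+01, -4.05953033e-01, -3.13401854e+01,
       -6.42274157e-02,  3.94182396e-02,  5.79898369e-05]), 'position': array([0.18004634, 0.62407124, 0.23554714]), 'tool_rot': array([-4.39531916e-01, -3.11054432e+00,  2.78423286e-03]), 'ft_force': array([0.42300982, 0.10135744, 1.09425453]), 'torque': array([-0.01223532, -0.07326531,  0.00750164]), 'grip_force': 0.0, 'grip_width': 0.9997448513924646}
```

View pics/s0.png

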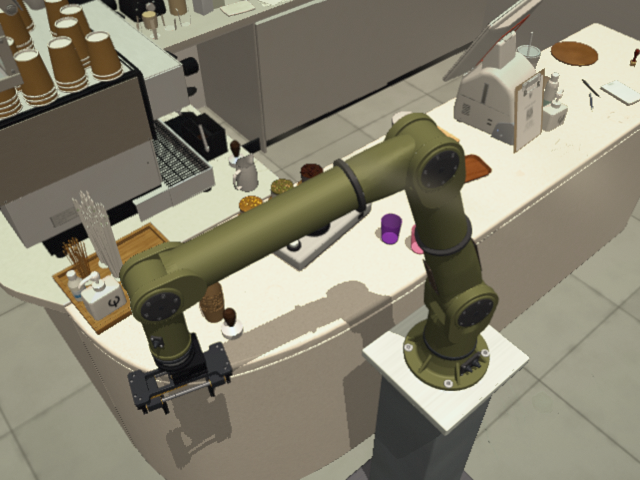

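View pics/t0.png

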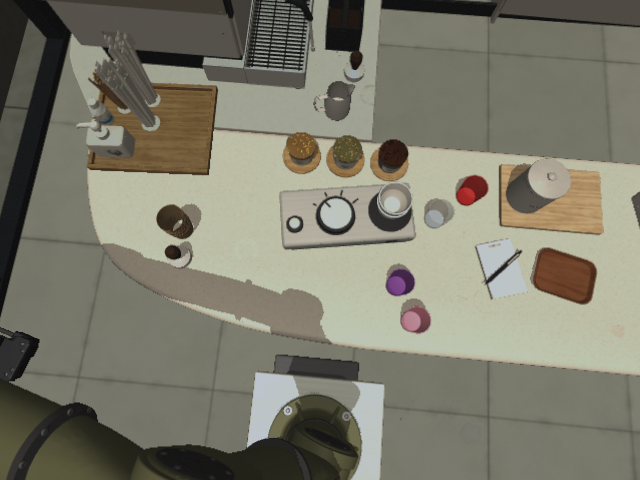

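The top picture shows the warmer at about (347,216), with the dial at (335,214), the button at (294,224) and the cups at (392,200). The clear glass is at (434,213). The purple (400,281), pink (415,319) and red (471,190) look-alikes are to be left alone. I'll enlarge the warmer.

Run:
```python
from h import *
im=cv2.imread('pics/t0.png')[165:265,270:430]
cv2.imwrite('pics/t0c.png',cv2.resize(im,None,fx=5,fy=5,interpolation=cv2.INTER_CUBIC))
q=np.load('pics/t0.npz');print(q['K'],q['D'],q['T'])
for u,v,z in [(335,214,.073),(294,224,.05),(282,194,.05),(286,248,.05),(413,238,.05)]: print(u,v,world('t0',u,v,z),world('t0',u,v))
```

```text
[[450.76254711   0.         311.72839316]
 [  0.         450.76254711 232.87557035]
 [  0.           0.           1.        ]] [0.01315342 0.         0.         0.         0.        ] [[ 0.09150038 -0.96781502  0.23443927  0.23066496]
 [-0.99580423 -0.08862844  0.02278002  0.02467671]
 [-0.00126886 -0.23554    -0.97186383  1.15936598]
 [ 0.          0.          0.          1.        ]]
335 214 [ 0.54648823 -0.003459    0.073     ] [ 0.54598376 -0.00341406  0.07473524]
294 224 [0.51730018 0.0977288  0.05      ] [0.51083214 0.09608035 0.07503328]
282 194 [0.59427931 0.13670932 0.05      ] [0.59304777 0.13632987 0.05375736]
286 248 [0.45345191 0.11146208 0.05      ] [0.45823291 0.1133245  0.02619302]
413 238 [ 0.50832674 -0.20497821  0.05      ] [ 0.51383297 -0.20953243  0.02800048]
```

View pics/t0c.png

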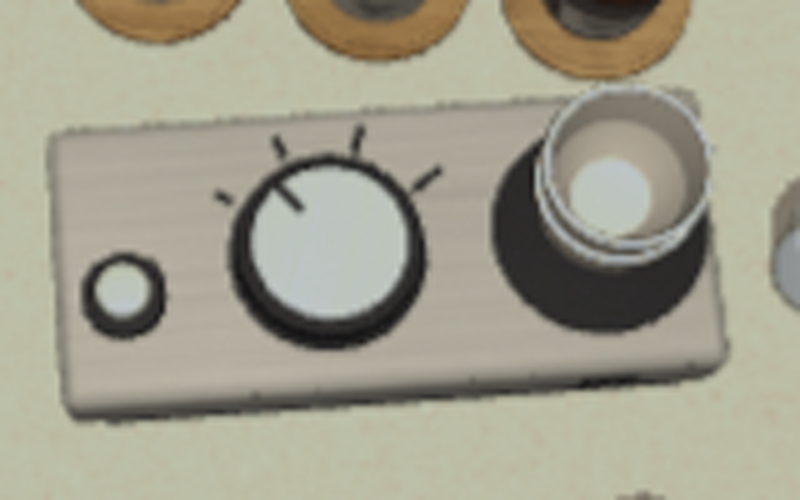

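The enlarged crop shows the dial top centre at about (328,241), i.e. (335.6,213.2) in the full picture. The pointer's outer end is at (275,182), between mark 1 (224,198) and mark 2 (280,147). The button is at (124,290). Next I'll compute these in world coordinates.

Run:
```python
from h import *
P=lambda u,v,z:world('t0',270+(u+.5)/5-.5,165+(v+.5)/5-.5,z)
c=P(328,241,.073);p=P(275,182,.074);b=P(124,290,.07)
q=np.load('pics/t0.npz');print('bdepth',[world('t0',u,v).round(4) for u,v in [(294,222),(295,223),(295,224)]])
print('c',c,'p',p,np.linalg.norm((p-c)[:2]),'b',b)
A=lambda d:np.arctan2(-d[1],d[0])
print('pointer',A(p-c))
for u,v in [(224,198),(280,147),(357,140),(427,180)]:
    m=P(u,v,.05);print('mark',m,A(m-c))
tl,tr=P(50,133,.05),P(693,92,.05);print('edge',tl,tr,np.linalg.norm(tl-tr),A(tr-tl)-np.pi/2)
yaw=A(tr-tl)-np.pi/2
# depth based cloud of console top -> min area rect
H,W=q['d'].shape
uu,vv=np.meshgrid(np.arange(275,420),np.arange(180,252))
X=np.array([world('t0',u,v) for u,v in zip(uu.ravel(),vv.ravel())])
print('dial top',np.mean(X[(X[:,2]>.068)&(X[:,2]<.08)&(np.hypot(X[:,0]-c[0],X[:,1]-c[1])<.05)],0))
k=(X[:,2]>.044)&(X[:,2]<.058);print(cv2.minAreaRect(X[k,:2].astype(np.float32)*1000))
dirv=b-c;print('c->b angle in world',np.arctan2(dirv[1],dirv[0]),np.hypot(*dirv[:2]),'nominal',np.arctan2(105,-16),np.hypot(105,16))
s=get_state();print(R.from_rotvec(s['tool_rot']).as_matrix().round(3))
```

```text
bdepth [array([0.5169, 0.0968, 0.0713]), array([0.5153, 0.0943, 0.0687]), array([0.5122, 0.0939, 0.0708])]
c [ 0.54965075 -0.00370976  0.073     ] p [0.57776279 0.02537399 0.074     ] 0.04044937165122868 b [0.51582497 0.09578022 0.07      ]
pointer -0.8023856827087539
mark [0.57446541 0.05078082 0.05      ] -1.1434661791700678
mark [0.60455344 0.02442222 0.05      ] -0.47351605513393497
mark [ 0.61197118 -0.01493952  0.05      ] 0.1782806969157003
mark [ 0.59363726 -0.05250524  0.05      ] 0.8371826230218431
edge [0.60128964 0.14371356 0.05      ] [ 0.65397829 -0.18683172  0.05      ] 0.33471820145628484 -0.1580694203109041
dial top [ 0.5483028  -0.0036933   0.07417858]
((557.3908081054688, -32.88670349121094), (149.93650817871094, 339.1210632324219), 9.132037162780762)
c->b angle in world 1.898527551530316 0.10508300755064415 nominal 1.7220140169413374 106.21205204683694
[[-0.961  0.277 -0.   ]
 [ 0.277  0.961 -0.002]
 [-0.    -0.002 -1.   ]]
```

{"method": "arm_command", "body": {
  "motion": [
    [0,-27,-29,-1,7],
    [0,-54,-58,-2,14],
    [0,-82,-87,-3,21],
    [0,-110,-116,-4,28],
    [0,-137,-146,-5,35]
  ],
  "newtons": 20
}}

```text
time: 0.52
position: [0.272, 0.4442, 0.2411]
tool_rot: [1.363, 2.83, -0.001]
ft_force: [1.1, 0.2, 0.5]
grip_width: 0.707
grip_force: 0.0
```

```bash
cat >> h.py <<'E'
def plan(x,y,z,ang):
    "shift in tool axes (mm) and spin (deg) to reach world x,y,z with tool y at world angle ang deg"
    s=get_state();M=R.from_rotvec(s['tool_rot']).as_matrix()
    a=np.degrees(np.arctan2(M[1,1],M[0,1]))
    print('t',round(s['time'],2),'pos',s['position'].round(4),'yang',a.round(1),'F',s['ft_force'].round(2),'shift',(M.T@(np.array([x,y,z])-s['position'])*1000).round(1),'spin',round(a-ang,1),'w',s['grip_width'])
E
python3 -c "
from h import *
plan(.5,0,.25,9.4)"
```

```text
t 0.52 pos [0.272  0.4442 0.2411] yang 38.6 F [1.06 0.18 0.5 ] shift [-489.5  -98.7   -8.7] spin 29.2 w 0.7072227741589735
```

{"method": "arm_command", "body": {
  "motion": [
    [0,-41,-8,-2,7],
    [0,-81,-17,-4,14],
    [0,-122,-25,-5,21],
    [0,-163,-33,-7,28],
    [0,-203,-41,-9,29]
  ]
}}

```text
time: 0.93
position: [0.3673, 0.2604, 0.2504]
tool_rot: [-2.027, -2.399, -0.0]
ft_force: [0.1, 0.2, -0.2]
grip_width: 0.322
grip_force: 0.0
```

```bash
python3 -c "
from h import *
plan(.5,0,.25,9.4)"
```

```text
t 0.93 pos [0.3673 0.2604 0.2504] yang 9.6 F [ 0.12  0.17 -0.23] shift [-278.9   87.4    0.3] spin 0.2 w 0.32166936372426946
```

{"method": "arm_command", "body": {
  "motion": [
    [0,-40,12,0,0],
    [0,-79,25,0,0],
    [0,-118,37,0,0],
    [0,-157,49,0,0],
    [0,-196,61,0,0]
  ]
}}

```text
time: 1.35
position: [0.461, 0.078, 0.2505]
tool_rot: [-2.021, -2.405, -0.001]
ft_force: [-0.6, 1.8, -1.4]
grip_width: 0.022
grip_force: 0.0
```

{"method": "arm_command", "body": {
  "motion": [
    [0,-40,12,0,0],
    [0,-82,26,0,0],
    [0,-82,26,0,0],
    [0,-82,26,0,0]
  ]
}}

```text
time: 1.68
position: [0.5009, 0.0006, 0.2503]
tool_rot: [2.029, 2.398, -0.001]
ft_force: [-0.1, 0.5, -0.9]
grip_width: 0.002
grip_force: 0.0
```

```bash
python3 -c "
from h import *
plan(.5,0,.25,9.4)
snap('wrist','w0')"
```

```text
t 1.68 pos [0.5009 0.0006 0.2503] yang 9.5 F [-0.12  0.54 -0.92] shift [-0.4 -1.   0.3] spin 0.1 w 0.0022293936080293062
```

View pics/w0.png

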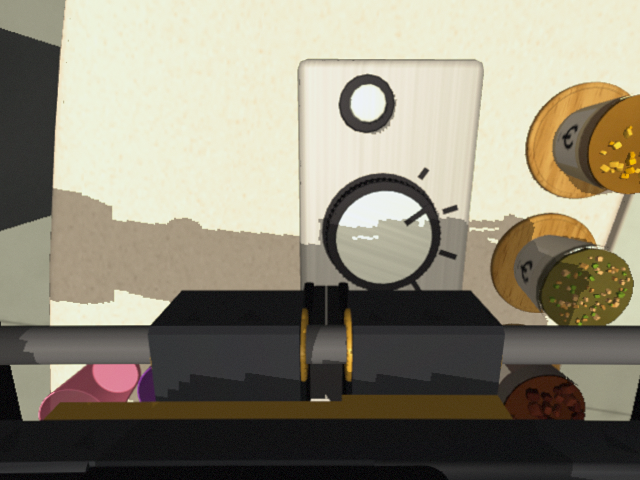

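The wrist view has the console upright, with image right being away from the robot. The button is at (367,103) and the dial top centre is about (384,238). The pointer runs from (407,223) to (430,210), and the marks are at (423,173), (450,209), (448,254) and (417,286). The pointer angle follows from these.

Run:
```python
from h import *
q=np.load('pics/w0.npz');g=cv2.cvtColor(q['im'],cv2.COLOR_RGB2GRAY)
cv2.imwrite('pics/w0c.png',cv2.resize(q['im'][60:290,295:485,::-1],None,fx=2.6*1,fy=2.6,interpolation=cv2.INTER_CUBIC))
c=np.array([.5487,-.0038,.073])
A=lambda d:np.arctan2(-d[1],d[0])
print('c',world('w0',384,238,.073))
for u,v,z in [(430,210,.074),(407,223,.074),(423,173,.05),(450,209,.05),(448,254,.05),(417,286,.05),(367,103,.07)]:
    m=world('w0',u,v,z);print(m.round(4),round(A(m-c),3),np.hypot(*(m-c)[:2]).round(4))
```

```text
c [ 0.55048049 -0.00467377  0.073     ]
[0.582  0.0245 0.074 ] -0.705 0.0438
[0.5661 0.011  0.074 ] -0.704 0.0229
[0.5757 0.0509 0.05  ] -1.113 0.061
[0.6057 0.0247 0.05  ] -0.464 0.0637
[ 0.6139 -0.0151  0.05  ] 0.172 0.0662
[ 0.5936 -0.0494  0.05  ] 0.794 0.064
[0.5166 0.0965 0.07  ] -1.88 0.1053
```

View pics/w0c.png

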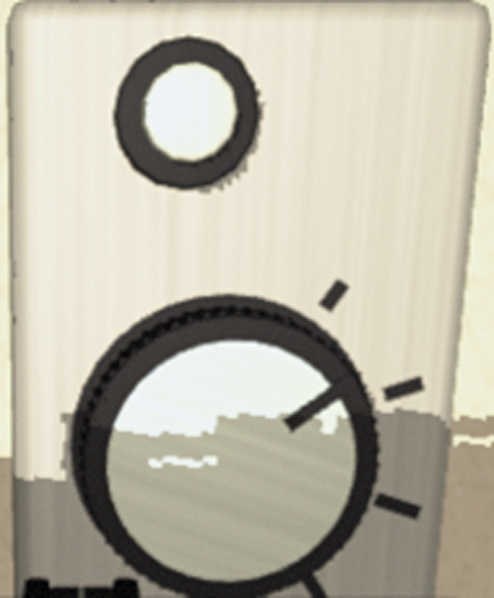

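```bash
cat >> h.py <<'E'
C=np.array([.549,-.004])
def ring(rho,alpha,z,yaw=9.4):
    "finger pose rho m from dial axis, turned alpha deg clockwise from the front"
    a=np.radians(yaw-alpha);plan(C[0]-rho*np.cos(a),C[1]-rho*np.sin(a),z,yaw-alpha)
E
python3 -c "
from h import *
ring(.085,-28,.07)"
```

```text
t 1.73 pos [0.5003 0.0031 0.2501] yang 9.8 F [-0.22  0.75  0.07] shift [-54.7 -28.3 180.1] spin -27.6 w 0.004609264997544721
```

{"method": "arm_command", "body": {
  "motion": [
    [0,-26,-15,0,-7],
    [0,-52,-29,20,-14],
    [0,-52,-29,50,-21],
    [0,-52,-29,85,-28],
    [0,-52,-29,110,-28]
  ]
}}

```text
time: 2.15
position: [0.4793, -0.0505, 0.1383]
tool_rot: [-1.368, -2.826, -0.002]
ft_force: [-1.4, 0.9, -0.6]
grip_width: 0.006
grip_force: 0.0
```

{"method": "arm_command", "body": {
  "motion": [
    [0,0,0,25,0],
    [0,0,0,50,0],
    [0,0,0,70,0],
    [0,0,0,70,0],
    [0,0,0,70,0]
  ]
}}

```text
time: 2.57
position: [0.4798, -0.0509, 0.0699]
tool_rot: [-1.375, -2.822, 0.002]
ft_force: [-0.2, -0.5, 0.2]
grip_width: 0.006
grip_force: 0.0
```

```bash
python3 -c "
from h import *
ring(.066,-28,.07)"
```

```text
t 2.57 pos [ 0.4798 -0.0509  0.0699] yang 38.0 F [-0.17 -0.45  0.16] shift [-5.  17.4 -0.2] spin 0.6 w 0.005835038836832788
```

{"method": "arm_command", "body": {
  "motion": [
    [0,-2,8,0,0],
    [0,-4,15,0,0],
    [0,-4,17,0,0],
    [0,-4,17,0,0]
  ]
}}

```text
time: 2.9
position: [0.4985, -0.0444, 0.0717]
tool_rot: [1.377, 2.822, 0.002]
ft_force: [0.4, -0.2, -0.3]
grip_width: 0.006
grip_force: 0.0
```

{"method": "arm_command", "body": {
  "motion": [
    [0,0,1,0,0],
    [0,0,2,0,0],
    [0,0,2,0,0]
  ]
}}

```text
time: 3.15
position: [0.4984, -0.0439, 0.0707]
tool_rot: [1.379, 2.822, 0.0]
ft_force: [0.2, 0.9, 0.0]
grip_width: 0.003
grip_force: 0.0
```

{"method": "arm_command", "body": {
  "motion": [
    [0,0,1,0,0],
    [0,0,2,0,0],
    [0,0,2,0,0]
  ]
}}

```text
time: 3.4
position: [0.5, -0.0426, 0.0706]
tool_rot: [1.379, 2.823, 0.0]
ft_force: [-0.1, -0.1, -0.0]
grip_width: 0.008
grip_force: 0.0
```

{"method": "arm_command", "body": {
  "motion": [
    [0,0,1,0,0],
    [0,0,2,0,0],
    [0,0,2,0,0]
  ]
}}

```text
time: 3.65
position: [0.5017, -0.0414, 0.0706]
tool_rot: [1.379, 2.823, 0.0]
ft_force: [0.5, 0.1, 0.0]
grip_width: 0.003
grip_force: 0.0
```

{"method": "arm_command", "body": {
  "motion": [
    [0,0,1,0,0],
    [0,0,2,0,0],
    [0,0,2,0,0]
  ]
}}

```text
time: 3.9
position: [0.5033, -0.0401, 0.0706]
tool_rot: [1.379, 2.823, 0.0]
ft_force: [-0.0, 0.6, 0.9]
grip_width: 0.004
grip_force: 0.0
```

{"method": "arm_command", "body": {
  "motion": [
    [0,0,1,0,0],
    [0,0,2,0,0],
    [0,0,2,0,0]
  ]
}}

```text
time: 4.15
position: [0.5049, -0.0389, 0.0706]
tool_rot: [1.379, 2.823, 0.0]
ft_force: [0.4, 0.6, -0.4]
grip_width: 0.005
grip_force: 0.0
```

{"method": "arm_command", "body": {
  "motion": [
    [0,0,1,0,0],
    [0,0,2,0,0],
    [0,0,2,0,0]
  ]
}}

```text
time: 4.4
position: [0.5053, -0.0388, 0.0704]
tool_rot: [-1.379, -2.821, 0.003]
ft_force: [-4.3, -2.8, 4.3]
grip_width: 0.005
grip_force: 2.5
```

{"method": "arm_command", "body": {
  "motion": [
    [0,0,1,0,0],
    [0,0,2,0,0],
    [0,0,2,0,0]
  ]
}}

```text
time: 4.65
position: [0.5056, -0.039, 0.0704]
tool_rot: [-1.38, -2.819, 0.007]
ft_force: [-8.0, -5.1, 7.9]
grip_width: 0.005
grip_force: 4.9
```

{"method": "arm_command", "body": {
  "motion": [
    [0,3.8,0.1,0,4],
    [0,7.5,0.5,0,8],
    [0,11.2,1.2,0,12],
    [0,14.9,2.1,0,16],
    [0,18.5,3.3,0,20]
  ]
}}

```text
time: 5.07
position: [0.4962, -0.0213, 0.0701]
tool_rot: [-1.852, -2.532, 0.007]
ft_force: [-8.8, -4.2, 7.3]
grip_width: 0.007
grip_force: 4.8
```

```bash
python3 -c "
from h import *
ring(.0535,-8,.07)
snap('wrist','w1')"
```

```text
t 5.07 pos [ 0.4962 -0.0213  0.0701] yang 17.6 F [-8.77 -4.15  7.29] shift [0.7 2.1 0.1] spin 0.2 w 0.00698673796102074
```

View pics/w1.png

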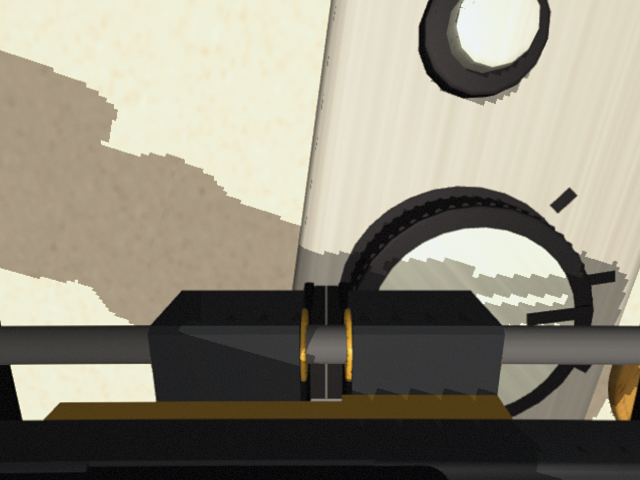

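The dial has turned. The pointer, from (528,320) to (582,312), now lies between mark 2 (602,277) and mark 3 (583,368). I'll compute its angle.

```bash
cat >> h.py <<'E'
def pang(f,i,o):
    a,b=world(f,*i,.074),world(f,*o,.074)
    g=lambda d:round(float(np.arctan2(-d[1],d[0])),3)
    print(f,'pointer world ang: line',g(b-a),'from C',g(b[:2]-C),'r',np.hypot(*(b[:2]-C)),'target 0.16')
E
python3 -c "
from h import *
pang('w0',(407,223),(430,210));pang('w1',(528,320),(582,312))"
```

```text
w0 pointer world ang: line -0.705 from C -0.713 r 0.043652737025458306 target 0.16
w1 pointer world ang: line -0.48 from C -0.426 r 0.042870882595427796 target 0.16
```

{"method": "arm_command", "body": {
  "motion": [
    [0,3.8,0.1,0,4],
    [0,7.5,0.5,0,8],
    [0,11.2,1.2,0,12],
    [0,14.9,2.1,0,16],
    [0,18.5,3.3,0,20]
  ]
}}

```text
time: 5.53
position: [0.4936, -0.001, 0.0701]
tool_rot: [-2.262, -2.172, 0.006]
ft_force: [-9.3, 0.5, 6.8]
grip_width: 0.007
grip_force: 4.1
```

{"method": "arm_command", "body": {
  "motion": [
    [0,3.8,0.1,0,4],
    [0,7.5,0.5,0,8],
    [0,11.2,1.2,0,12],
    [0,14.0,1.9,0,15],
    [0,14.0,1.9,0,15]
  ]
}}

```text
time: 5.95
position: [0.4968, 0.0148, 0.0701]
tool_rot: [-2.524, -1.863, 0.004]
ft_force: [-6.9, 1.9, 5.6]
grip_width: 0.001
grip_force: 3.6
```

```bash
python3 -c "
from h import *
ring(.0535,27,.07)
snap('wrist','w2')"
```

```text
t 5.95 pos [0.4968 0.0148 0.0701] yang -17.1 F [-6.91  1.87  5.61] shift [-2.1  1.9  0.1] spin 0.5 w 0.0009834610344696322
```

View pics/w2.png

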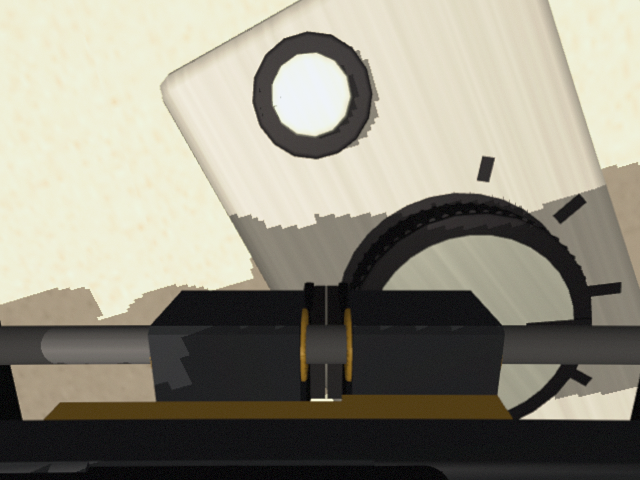

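The pointer, from (528,324) to (583,317), is now near mark 3 (605,290) and a little past it. Mark 4 is at (578,377).

```bash
python3 -c "
from h import *
pang('w2',(528,323),(583,317))
print(world('w2',605,290,.05),world('w2',578,377,.05))"
```

```text
w2 pointer world ang: line 0.171 from C 0.161 r 0.043894063357359875 target 0.16
[ 0.61524278 -0.01653713  0.05      ] [ 0.5978866  -0.05663596  0.05      ]
```

{"method": "arm_command", "body": {
  "motion": [
    [0,0,-6,0,0],
    [0,0,-12,0,0],
    [0,0,-22,0,0],
    [0,0,-25,-35,0],
    [0,0,-25,-75,0]
  ]
}}

```text
time: 6.42
position: [0.4718, 0.0198, 0.144]
tool_rot: [-2.526, -1.866, 0.009]
ft_force: [1.6, 1.2, -0.3]
grip_width: 0.009
grip_force: 0.0
```

{"method": "arm_command", "body": {
  "motion": [
    [0,0,0,-40,-7],
    [0,-10,0,-80,-14],
    [0,-20,0,-105,-21],
    [0,-20,0,-105,-26],
    [0,-20,0,-105,-26]
  ]
}}

```text
time: 6.83
position: [0.4703, 0.0006, 0.2525]
tool_rot: [2.04, 2.387, 0.009]
ft_force: [-0.7, 0.7, 0.2]
grip_width: 0.002
grip_force: 0.0
```

```bash
python3 -c "
from h import *
plan(.516,.0965,.11,0)
im,d=snap('wrist','w3')"
```

```text
t 6.83 pos [0.4703 0.0006 0.2525] yang 9.0 F [-0.74  0.73  0.19] shift [ 87.3  59.4 143. ] spin 9.0 w 0.0016803160792785072
```

View pics/w3.png

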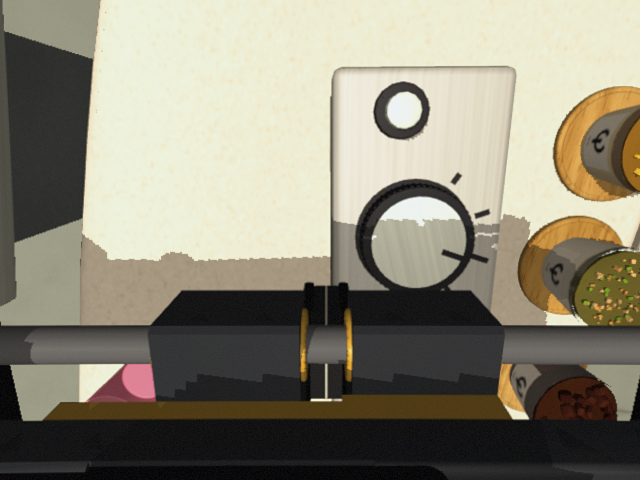

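The pointer now lines up with the third mark, (443,252) to (488,261). The button centre is at (404,110), so next comes the button.

```bash
python3 -c "
from h import *
d=world('w3',404,110);print(d)
b=world('w3',404,110,d[2]);print(b,[world('w3',u,v)[2].round(4) for u,v in [(400,105),(408,114),(398,112),(384,97),(350,150)]])
pang('w3',(443,252),(470,258))
plan(.516,.0965,.11,9)"
```

```text
[0.51660973 0.09644477 0.07367241]
[0.51660973 0.09644477 0.07367241] [np.float64(0.0725), np.float64(0.0723), np.float64(0.0739), np.float64(0.0629), np.float64(0.0519)]
w3 pointer world ang: line 0.069 from C 0.141 r 0.046986787515693705 target 0.16
t 6.88 pos [0.4694 0.001  0.251 ] yang 8.8 F [-0.41  1.09 -0.27] shift [ 87.   60.4 141.3] spin -0.2 w 0.005516509183139023
```

{"method": "arm_command", "body": {
  "motion": [
    [0,29,20,10,0],
    [0,58,40,45,0],
    [0,87,60,80,0],
    [0,87,60,115,0],
    [0,87,60,150,0]
  ]
}}

```text
time: 7.3
position: [0.5152, 0.0996, 0.0979]
tool_rot: [2.04, 2.389, 0.001]
ft_force: [0.1, 1.3, 0.0]
grip_width: 0.005
grip_force: 0.0
```

{"method": "arm_command", "body": {
  "motion": [
    [0,0,0,2,0],
    [0,0,0,2,0],
    [0,0,0,2,0]
  ]
}}

```text
time: 7.55
position: [0.5154, 0.0955, 0.0995]
tool_rot: [2.044, 2.384, 0.0]
ft_force: [0.0, -0.6, -0.2]
grip_width: 0.004
grip_force: 0.0
```

```bash
python3 -c "
from h import *
plan(.516,.0965,.085,9)"
```

```text
t 7.55 pos [0.5154 0.0955 0.0995] yang 8.8 F [ 0.02 -0.57 -0.19] shift [ 0.9  0.7 14.5] spin -0.2 w 0.004009826568795946
```

{"method": "arm_command", "body": {
  "motion": [
    [0,0,0,6,0],
    [0,0,0,11,0],
    [0,0,0,14,0],
    [0,0,0,16,0],
    [0,0,0,18,0]
  ]
}}

```text
time: 7.97
position: [0.5158, 0.0963, 0.0814]
tool_rot: [2.042, 2.386, 0.004]
ft_force: [-0.4, 0.1, 3.5]
grip_width: 0.003
grip_force: 1.7
```

{"method": "arm_command", "body": {
  "motion": [
    [0,0,0,1,0],
    [0,0,0,2,0],
    [0,0,0,3,0],
    [0,0,0,3,0]
  ]
}}

```text
time: 8.3
position: [0.5159, 0.0963, 0.0801]
tool_rot: [-2.042, -2.386, -0.003]
ft_force: [-5.5, -1.3, 19.4]
grip_width: 0.006
grip_force: 9.7
```

{"method": "arm_command", "body": {
  "motion": [
    [0,0,0,1,0],
    [0,0,0,2,0],
    [0,0,0,3,0],
    [0,0,0,3,0]
  ]
}}

```text
time: 8.63
position: [0.516, 0.0963, 0.0797]
tool_rot: [-2.041, -2.385, -0.004]
ft_force: [-13.2, -1.2, 40.6]
grip_width: 0.004
grip_force: 20.4
```

{"method": "arm_command", "body": {
  "motion": [
    [0,0,0,-6,0],
    [0,0,0,-12,0],
    [0,0,0,-25,0],
    [0,0,0,-60,0],
    [0,0,0,-100,0]
  ]
}}

```text
time: 9.05
position: [0.5126, 0.0953, 0.1733]
tool_rot: [-2.041, -2.385, 0.009]
ft_force: [1.5, 2.1, -0.6]
grip_width: 0.007
grip_force: 0.0
```

{"method": "arm_command", "body": {
  "motion": [
    [0,-40,-20,-30,0],
    [0,-80,-40,-60,0],
    [0,-87,-60,-80,0],
    [0,-87,-60,-80,0],
    [0,-87,-60,-80,0]
  ]
}}

```text
time: 9.47
position: [0.4693, -0.001, 0.2565]
tool_rot: [-2.046, -2.384, -0.009]
ft_force: [0.9, -0.3, 0.4]
grip_width: 0.007
grip_force: 0.0
```

```bash
python3 -c "
from h import *
plan(.516,.0965,.085,9)
snap('wrist','w4');snap('top','t1')
a=cv2.imread('pics/w4.png')[40:320,280:640];b=cv2.imread('pics/t1.png')[130:340,150:500]
a=cv2.resize(a,(386,300));b=cv2.resize(b,(500*1-100,240))
o=np.zeros((560,400,3),np.uint8);o[:300,:386]=a;o[310:550]=b
cv2.imwrite('pics/fin.png',o)
d=world('w4',404,110);print(d)"
```

```text
t 9.47 pos [ 0.4693 -0.001   0.2565] yang 8.7 F [ 0.91 -0.31  0.39] shift [ 88.6  60.2 172.1] spin -0.3 w 0.006817232719073236
[0.51665406 0.09523751 0.07308381]
```

View pics/fin.png

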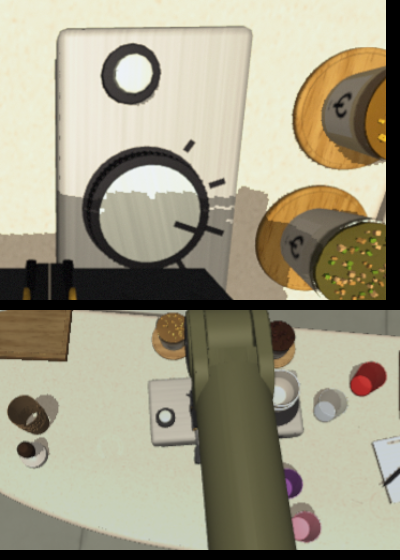

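The pointer is still on the third mark, (175,224) to (222,233) in the composite. The button is back up at z 0.073, its height before the press. Cups, glass, sleeves and tamper are where they were, so I'm handing in.

```bash
python3 -c "
from bench import *
print(close_job())"
```

```text
the job is handed in; nothing more can be done
None
```

I set the dial to the third mark, pressed the start button to its stop and let it come back up; cups, glass, sleeves and tamper stayed put. The job is handed in at about 9.5 s, though the fingertip press peaked at 40.6 N on the wrist sensor, just over the 40 N limit set for the arm and gripper body.

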